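Fit the detachable handle to the griddle

ROBOT

A 7-joint arm with a two-finger parallel gripper is mounted at the origin on a cart in front of the work surface, level with it; the furniture and walls round the work are solid. World frame = base frame: x ahead of the robot, y to its left, z up, the work surface at z = 0. Lengths are in m, angles in degrees, forces in N, time in s.
With the tool pointing down it reaches from about 0.4 to 0.9 m from the base axis. Payload 5.6 kg.
Tool frame: the origin (TCP) lies between the finger pads; the fingertips stand 8 mm ahead of it and the grasp point (between the pads) lies 11 mm behind it; z points along the fingers, y is the direction in which the jaws open and shut (so a half turn about z gives the same grasp; the last joint's range is limited). The gripper opens to 92 mm and grips with 3 to 60 N. Pads are 20 mm wide; open, the fingers measure 128 mm over their backs; the gripper's body (75 mm by 189 mm) begins 69 mm behind the grasp point.
Start: joints at [63.197, 26.786, -0.665, 91.828, 0.344, 61.387, -3.226], TCP at [0.268, -0.592, 0.223] pointing down, gripper open.
Joint ranges: [-144.91, 144.91], [-17.63, 115.5], [-89.93, 88.59], [15.96, 139.68], [-74.01, 254.01], [8.47, 105.57], [-167.45, 167.45]. Speed limits (degrees/s): [147.25, 147.25, 180, 180, 180, 180, 180].

INTERFACE

Orientations are given as [roll, pitch, yaw] about the fixed x, y, z axes, in that order (R = Rz(yaw) Ry(pitch) Rx(roll)).
In Python, from workcell import robot gives the robot as it stands. The module is installed in compiled form; this text tells all that it offers.
- The arm moves only by the tool step_arm, never from a script. Its arguments are lists of equal length, an entry for each row: "fingers": the opening, from -1 (shut) to 1 (fully open); "linear": the shift along the tool's x, y, z in cm, a list of three; "twist": the turn, a rotation vector about the tool's x, y, z in rad, a list of three. A call has 1 to 12 rows; each row shifts and turns the commanded pose from where the row before left it, along the tool's axes as they then stand; what a row does not reach is not made up. A row lasts 1/8 s, in which the tool goes at most 62.5 mm and 10.7 degrees, less where a joint would pass 70% of its speed; a pose out of reach is approached as far as the arm can. A call is refused whole if a number of a shift passes 6.25 or a number of a turn 0.188, either way. A call with a gripper value outside its range is refused whole. The fingers move at their own pace and stop on an object; "newtons" is the grip in N (left out, the last holds). Time passes only in rows, so rows that do not move let the fingers close. It gives the time, the measured TCP pose, the force and the opening at its end, in the units of the state.
- robot.read_state(): the state, without advancing time (a new reading comes with each control period).
- robot.read_camera(name): name is "side" or "top" or "wrist"; returns a dict with "pixels" (384x512x3 uint8, blue, green, red), "range_z" (384x512 float32, m along the optical axis (not along the pixel's ray), 0 where there is no reading), "mtx" (3x3 intrinsics, pixels), "R" (3x3) and "t" (3): a world point X has camera coordinates R X + t; the wrist camera has in their place "hand_eye" (4x4, takes a point from camera to tool coordinates, whose origin is the TCP and whose axes are the flange's). Camera axes: x right, y down, z forward; pixel columns grow to the right and rows downward; lengths in m; the calibration is good to about 2 mm. A picture is of the moment at which its call begins: read the wrist's pose just before it.
- robot.finish_job(): hands the job in, once; it reports no verdict.
The state is a dict: "time": time; "q": joint angles; "dq": joint speeds; "tau": joint torques, N m; "position": TCP position; "ee_rot": TCP orientation; "force": force on the tool from outside, world axes, zero at the start; "wrist_torque": the same for the moment, N m; "gripper_width": finger opening in m.
Only numpy, scipy, OpenCV 4.12 (cv2) and the standard library are available. Lean on these libraries where they do the work, as an engineer would, in place of code of your own. Each camera call takes 0.05 s, during which the arm holds its last target.

TASK

Put the griddle's detachable handle back on. Start its open end on the griddle's stub, only as far as the sprung button, and let go of it; then, without gripping it again, push on its rear end until it is fully home and the button has popped up through the hole. Leave the salt shaker and the jam jar where they stand.

Things in the scene. Friction and masses are not known exactly. Their poses are not given: they have to be found in the camera images.
- griddle: Dark cast griddle plate with rim and ribs, 150 (x) x 200 (y) x 30 mm high, on the worktop; heavy, does not move. Origin: centre of its underside. z up. From a boss (56 mm wide, 25 mm high) in the middle of its front (-x) side a bright steel stub sticks out level along -x, from the boss's flat shoulder at x = -90 mm to x = -145 mm.
- stub_root (a point): Centre of the stub at the shoulder, 12.5 mm above the worktop. The stub is a flat bar 24 mm wide and 14 mm high; seen from above its nose is a half round of 12 mm radius.
- stub_tip (a point): Centre of the stub's free end, 55 mm out from stub_root, 12.5 mm above the worktop.
- button (a joint): Sprung dome on the stub's top, 11 mm across, 33 mm out from the shoulder, 22 mm in from the tip; up it stands 6 mm proud. 0 = up, 0.0065 = flush (m); 1 to 2.5 N presses it. The sloped lip of the handle's mouth presses it down by itself as the handle is pushed on (several N, under 15 N); it springs up when the hole comes over it.
- handle: Loose straight handle lying right way up on the worktop, 140 mm long, 35 wide, 24 high (28 at the mouth's lip), 0.2 kg. Origin: centre of its underside. x runs from the rear end (-70 mm) to the open mouth (+70); z up. x = -70 to 8 mm is a solid black grip 34 mm wide, the rest a steel tube, 27 wide and 17 high inside, with a 14 mm square hole in its roof 33 mm behind the mouth.
- handle_mouth (a point): Centre of the handle's open mouth, 70 mm ahead of its origin, 12.5 mm above its underside; flared 3 mm at each side. Lying on the worktop in line with the stub, the handle slides over it with 1.5 mm play all round; the lip meets the button when the mouth is about 18 mm past the stub's tip. Home, the mouth is against the shoulder, with 1 to 2 mm play.
- handle_end (a point): Centre of the handle's flat rear end face, 70 mm behind its origin, 12.5 mm above its underside.
- salt_shaker: Salt shaker, 44 mm across, 90 mm tall, loose bystander to the left. Origin: centre of its underside.
- jam_jar: Jam jar with a white lid, 68 mm across, 84 mm tall, loose bystander to the right. Origin: centre of its underside.
There are look-alikes about, which are no part of the job. Leave any turquoise look-alike of the handle alone.

How it is judged (in metres and radians):
On the way, in this order (a step that is already met when the one before it is completed fails the run):
1. the handle's mouth is started on the stub (5 to 40 mm past its tip), lying flat, and the robot has let go of it (x of stub_tip in the frame of handle between 0.03 and 0.065 m and y of stub_tip in the frame of handle between -0.013 and 0.013 m and z of stub_tip in the frame of handle between 0.006 and 0.019 m and angle between handle's own z axis and vertical below 0.12 rad and contact force between each of the arm, the fingers and handle below 0.1 N), for 0.2 s.
2. the handle is fully home and the button is up in its hole (x of handle_mouth in the frame of griddle above -0.094 m and y of handle_mouth in the frame of griddle between -0.004 and 0.004 m and value of joint button below 0.0025 m and angle between the x axis of handle and the x axis of griddle, either way round below 0.07 rad and angle between the z axis of handle and the z axis of griddle, either way round below 0.07 rad), for 0.2 s.
At the end, for the whole second after the job is handed in: The handle is on the stub in line with it (within 0.07 rad), its mouth within 4 mm of the shoulder, the button up in the hole (within 2.5 mm of fully up), at rest (all of step 2 and linear speed of handle below 0.01 m/s); the robot touches nothing.
It fails at once if the handle is gripped or held along its sides while it presses the button down (it is to be pushed by its rear end) (value of joint button above 0.003 m and contact force between the fingers and handle above 0.5 N and x of the grasp point in the frame of handle above -0.045 m and z of the grasp point in the frame of handle below 0.045 m).
It fails at once if the salt shaker is moved more than 30 mm (distance of salt_shaker from where it was at the start of the episode above 0.03 m).
It fails at once if the jam jar is moved more than 30 mm (distance of jam_jar from where it was at the start of the episode above 0.03 m).
It also fails if it takes over 48 s, if anything falls off the work surface, if the arm or the gripper's body presses on something with over 40 N, if the wrist force passes 120 N, or if a joint passes its speed limit or range.

## Working session

There is one attempt and no reset: what is moved stays moved. The work goes in short steps, Python scripts to look and compute and a tool call to move; the robot and the scene stay as the last step left them, time stands still between calls to the robot, and variables do not carry over. Pictures are saved under pics/ and viewed, and the job is handed in when it is done.

Besides the shell and the picture viewer there is one more tool, called after "Call:" as name(argument=value, ...) on one line, values as JSON. step_arm: Moves the arm, as the interface text tells. Its arguments: {"type":"object","properties":{"fingers":{"type":"array","items":{"type":"number"}},"linear":{"type":"array","items":{"type":"array","items":{"type":"number"}}},"twist":{"type":"array","items":{"type":"array","items":{"type":"number"}}},"newtons":{"type":"number"}},"required":["fingers","linear","twist"]}

```bash
mkdir -p pics; python3 - <<'E'
from workcell import robot
import cv2,numpy as np
s=robot.read_state();print({k:np.round(v,3) for k,v in s.items()})
for n in("top","side"):
    c=robot.read_camera(n);cv2.imwrite(f"pics/{n}0.png",c["pixels"]);np.savez(f"{n}0.npz",**c)
    print(n,c["mtx"],np.round(c["R"],3),c["t"])
E
```

```text
{'time': np.float64(0.0), 'q': array([63.198, 26.836, -0.667, 91.879,  0.345, 61.387, -3.225]), 'dq': array([ 0.031,  0.042,  0.022, -0.061,  0.006, -0.004,  0.084]), 'tau': array([-0.0000e+00, -5.2057e+01, -1.3000e-02, -2.4375e+01, -5.7000e-02,
        1.7000e-02,  0.0000e+00]), 'position': array([ 0.268, -0.592,  0.222]), 'ee_rot': array([-1.7990e+02,  7.0000e-03,  2.4338e+01]), 'force': array([-0.365,  0.133,  0.939]), 'wrist_torque': array([-0.036,  0.002, -0.041]), 'gripper_width': np.float64(0.092)}
top [[474.93097181   0.         251.02095885]
 [  0.         474.93097181 189.87137892]
 [  0.           0.           1.        ]] [[ 0.305 -0.952  0.002]
 [-0.933 -0.299 -0.2  ]
 [ 0.191  0.059 -0.98 ]] [-0.31556178  0.44959979  1.43548768]
side [[401.96237443   0.         259.22303183]
 [  0.         401.96237443 189.3947502 ]
 [  0.           0.           1.        ]] [[-0.96  -0.279  0.014]
 [-0.166  0.53  -0.832]
 [ 0.224 -0.801 -0.555]] [0.48021123 0.20998876 1.0138487 ]
```

View pics/top0.png

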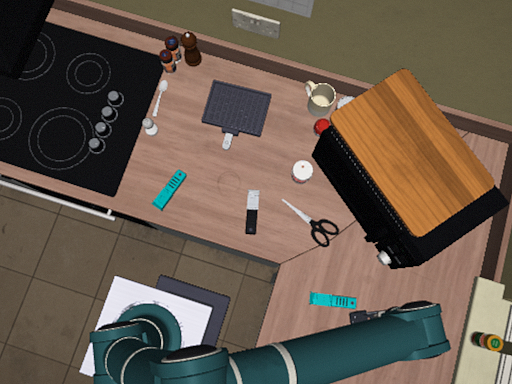

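View pics/side0.png

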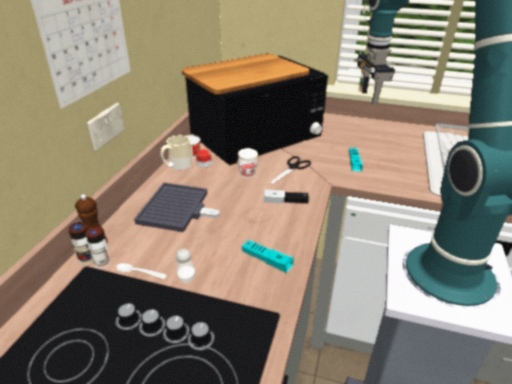

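The top view shows the griddle at (237,108), its stub at (228,140) and the loose black-and-steel handle at (252,212), mouth up. The salt shaker is at (150,127) and the jam jar at (302,171). Two turquoise look-alikes are at (170,190) and (333,300).

```bash
cat > h.py <<'E'
import numpy as np,cv2
def ray(c,u,v,z):
    d=c["R"].T@np.linalg.inv(c["mtx"])@np.array([u,v,1.]);o=-c["R"].T@c["t"]
    return o+d*(z-o[2])/d[2]
def depthpt(c,u,v):
    r=c["range_z"][int(v),int(u)];p=np.linalg.inv(c["mtx"])@np.array([u,v,1.])*r
    return c["R"].T@(p-c["t"])
E
python3 - <<'E'
from h import *
c=np.load("top0.npz");im=c["pixels"]
a=cv2.resize(im[70:245,195:325],None,fx=4.4,fy=3.4,interpolation=cv2.INTER_CUBIC)
a=cv2.resize(im[70:245,190:310],None,fx=3.4,fy=3.4,interpolation=cv2.INTER_CUBIC);cv2.imwrite("pics/zt.png",a)
for n,u,v in(("grip",252,225),("steel",253,197),("stub",227,145),("griddle",237,108),("salt",152,122),("jar",302,167),("table",270,240)): print(n,np.round(depthpt(c,u,v),4),np.round(ray(c,u,v,.02),4))
E
```

```text
grip [ 0.4232 -0.199   0.0231] [ 0.4236 -0.1989  0.02  ]
steel [ 0.5089 -0.1749  0.0227] [ 0.5094 -0.1748  0.02  ]
stub [ 0.65   -0.041   0.0085] [ 0.6468 -0.0426  0.02  ]
griddle [ 0.7741 -0.0353  0.0282] [ 0.7771 -0.0341  0.02  ]
salt [0.6288 0.1952 0.0836] [0.6462 0.2153 0.02  ]
jar [ 0.6339 -0.2928  0.0804] [ 0.6506 -0.2946  0.02  ]
table [ 0.3979 -0.2666  0.002 ] [ 0.396  -0.2664  0.02  ]
```

View pics/zt.png

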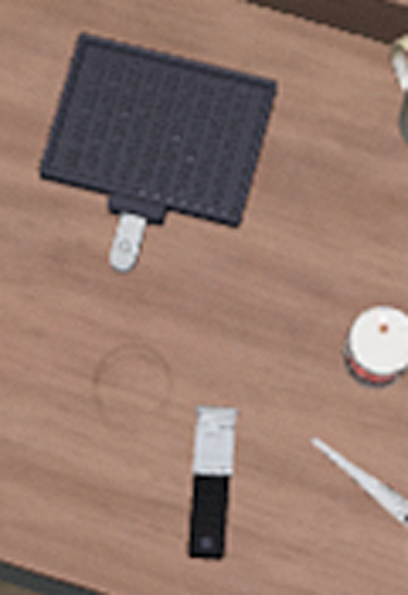

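The zoom shows the stub with its half-round nose pointing down and left, and the handle with its mouth (steel) towards the griddle. Next I measure both with masks.

```bash
cat > meas.py <<'E'
from h import *
def comp(m,seed):
    n,l,st,ce=cv2.connectedComponentsWithStats(m.astype(np.uint8));return (l==l[seed[1],seed[0]]) if m[seed[1],seed[0]] else None
def worldrect(c,m,z):
    cs,_=cv2.findContours(m.astype(np.uint8),cv2.RETR_EXTERNAL,cv2.CHAIN_APPROX_NONE)
    k=max(cs,key=len)[:,0].astype(float)
    # push out half a pixel (contours lie on pixel centres)
    P=np.array([ray(c,u,v,z)[:2] for u,v in k]);
    r=cv2.minAreaRect((P*1000).astype(np.float32));return r,cv2.boxPoints(r)
E
python3 - <<'E'
from meas import *
for nm,seeds in(("top",dict(griddle=(237,108),grip=(252,225),steel=(253,197),stub=(227,145),jar=(302,167),salt=(152,122))),("side",dict(griddle=(170,207),grip=(297,198),steel=(272,196),stub=(209,212)))):
    c=dict(np.load(nm+"0.npz"));im=c["pixels"];hsv=cv2.cvtColor(im,cv2.COLOR_BGR2HSV)
    S=hsv[...,1].astype(int);V=hsv[...,2].astype(int)
    mx=im.max(2).astype(int)-im.min(2)
    for n,s in seeds.items():
        if n in("griddle","grip"): m=V<(100 if n=="griddle" else 75)
        else: m=(mx<28)&(V>110)
        z=dict(griddle=.03,grip=.024,steel=.024,stub=.0195,jar=.084,salt=.09)[n]
        print(nm,n,im[s[1],s[0]],end=" ")
        k=comp(m,s)
        if k is None: print("seed fail");continue
        r,b=worldrect(c,k,z);print(k.sum(),np.round(r[0],1),np.round(r[1],1),round(r[2],1),np.round(b,0).tolist())
E
```

```text
top griddle [69 59 59] 2734 [765.4 -33.1] [168.9 198.4] 3.1 [[676.0, 61.0], [686.0, -137.0], [855.0, -128.0], [844.0, 71.0]]
top grip [31 29 29] 236 [ 431.3 -193.1] [75.4 31.2] 17.6 [[391.0, -190.0], [400.0, -219.0], [472.0, -197.0], [463.0, -167.0]]
top steel [206 200 196] 242 [ 502.1 -175.7] [64.7 38.2] 14.7 [[466.0, -165.0], [476.0, -202.0], [538.0, -186.0], [528.0, -149.0]]
top stub [210 206 203] 134 [659.9 -38.3] [57.1 26.3] 3.7 [[631.0, -27.0], [632.0, -53.0], [689.0, -50.0], [687.0, -23.0]]
top jar [127 154 189] seed fail
top salt [112 113 114] 191 [610.6 195.9] [62.2 38.2] 56.5 [[577.0, 181.0], [609.0, 159.0], [644.0, 211.0], [612.0, 232.0]]
side griddle [99 90 91] 1799 [764.4 -20.6] [167.9 208.6] 3.0 [[675.0, 79.0], [686.0, -129.0], [854.0, -120.0], [843.0, 88.0]]
side grip [28 24 26] 204 [ 433.4 -176.9] [68.2 49.9] 13.1 [[395.0, -160.0], [406.0, -209.0], [472.0, -193.0], [461.0, -145.0]]
side steel [219 221 221] 254 [ 498.4 -164.5] [66. 66.] 15.6 [[458.0, -142.0], [475.0, -205.0], [539.0, -187.0], [521.0, -124.0]]
side stub [235 236 236] 165 [666.2 -42.6] [60.  64.2] 10.6 [[631.0, -17.0], [643.0, -80.0], [702.0, -69.0], [690.0, -5.0]]
```

Both cameras agree: griddle yaw ≈3°, stub tip near (0.631, -0.040), handle yaw ≈15°, centre near (0.465, -0.186). The handle measures 141 mm long and the stub 57 mm. I'll move over the handle for a wrist view.

Call:
step_arm(fingers=[1,1,1,1,1,1,1,1,1], linear=[[4.14,-3.64,0],[4.14,-3.64,0],[4.14,-3.64,0],[4.14,-3.64,0],[4.14,-3.64,0],[4.14,-3.64,0],[4.14,-3.64,0],[4.14,-3.64,0],[0,0,0]], twist=[[0,0,0],[0,0,0],[0,0,0],[0,0,0],[0,0,0],[0,0,0],[0,0,0],[0,0,0.168],[0,0,0]])

```text
time: 1.23
position: [0.4504, -0.1878, 0.2225]
ee_rot: [-179.9, -0.0, 15.4]
force: [-0.2, -0.2, 0.7]
gripper_width: 0.0916
```

```bash
cat > shot.py <<'E'
from workcell import robot
from h import *
from scipy.spatial.transform import Rotation as Ro
def shot(n):
    s=robot.read_state();c=robot.read_camera("wrist");H=c["hand_eye"]
    T=np.eye(4);T[:3,:3]=Ro.from_euler("xyz",s["ee_rot"],degrees=True).as_matrix();T[:3,3]=s["position"]
    C=np.linalg.inv(T@H);c["R"]=C[:3,:3];c["t"]=C[:3,3]
    cv2.imwrite(f"pics/{n}.png",c["pixels"]);np.savez(n+".npz",**c)
    print(np.round(s["time"],2),np.round(s["position"],4),np.round(s["ee_rot"],2),np.round(s["force"],2),s["gripper_width"]);return c
E
python3 -c "
from shot import *
c=shot('w1');print(np.round(c['hand_eye'],3),c['mtx'])"
```

```text
1.23 [ 0.4504 -0.1878  0.2225] [-1.7993e+02 -3.0000e-02  1.5430e+01] [-0.23 -0.22  0.71] 0.09159336096115601
[[-0.001 -0.96  -0.282  0.079]
 [ 1.    -0.001  0.    -0.001]
 [-0.    -0.282  0.96  -0.162]
 [ 0.     0.     0.     1.   ]] [[314.23057707   0.         257.76242126]
 [  0.         314.23057707 194.27303155]
 [  0.           0.           1.        ]]
```

View pics/w1.png

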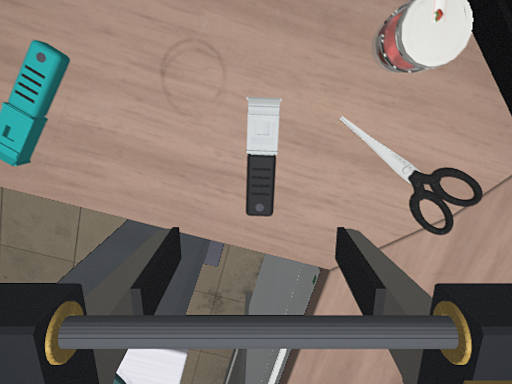

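The wrist view shows the handle upright in the picture, with its mouth at about (264,98) and rear end at about (260,215). It is nearly in line with the tool.

```bash
cat > hm.py <<'E'
from shot import *
from meas import *
def handle(c,sg,ss):
    im=c["pixels"];V=im.max(2).astype(int);mx=V-im.min(2)
    g=comp(V<80,sg);s=comp((mx<25)&(V>120),ss)
    out=[]
    for n,k in(("grip",g),("steel",s)):
        if k is None: print("seed fail",n);continue
        r,b=worldrect(c,k,.024);print(n,k.sum(),np.round(r[0],1),np.round(r[1],1),round(r[2],1),np.round(b,1).tolist());out.append(r[0])
    d=np.subtract(out[1],out[0]);print("yaw",np.degrees(np.arctan2(d[1],d[0])))
E
python3 - <<'E'
from hm import *
c=dict(np.load("w1.npz"));handle(c,(260,195),(264,125))
E
```

```text
grip 1586 [ 435.8 -194. ] [74.4 32.4] 13.2 [[395.8999938964844, -186.8000030517578], [403.29998779296875, -218.3000030517578], [475.70001220703125, -201.3000030517578], [468.29998779296875, -169.8000030517578]]
steel 1841 [ 502.7 -177.7] [63.5 38.5] 12.5 [[467.5, -165.8000030517578], [475.8999938964844, -203.39999389648438], [537.9000244140625, -189.60000610351562], [529.5, -152.0]]
yaw 13.716245300947396
```

Call:
step_arm(fingers=[1,1,1,1,1,1,-1,-1,-1,-1,-1,-1], linear=[[-0.38,0.3,3],[0,0,5],[0,0,5],[0,0,5],[0,0,3.05],[0,0,0],[0,0,0],[0,0,0],[0,0,0],[0,0,0],[0,0,0],[0,0,0]], twist=[[0,0,0.033],[0,0,0],[0,0,0],[0,0,0],[0,0,0],[0,0,0],[0,0,0],[0,0,0],[0,0,0],[0,0,0],[0,0,0],[0,0,0]], newtons=20)

```text
time: 2.78
position: [0.4459, -0.1954, 0.0121]
ee_rot: [-180.0, 0.0, 13.2]
force: [-0.5, -0.7, 2.5]
gripper_width: 0.0342
```

```bash
python3 -c "
from shot import *
shot('w2')"
```

```text
2.78 [ 0.4459 -0.1954  0.0121] [-1.7996e+02  3.0000e-02  1.3160e+01] [-0.47 -0.7   2.53] 0.0341942817829163
```

View pics/w2.png

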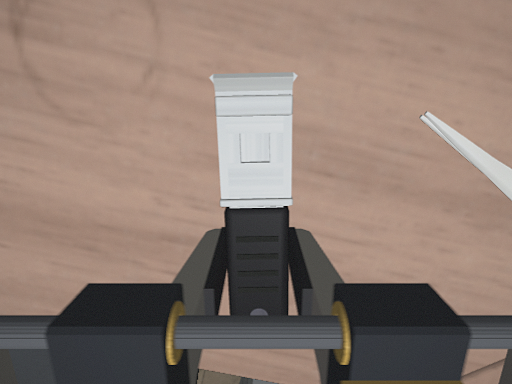

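Gripped: the opening is 34.2 mm, matching the 34 mm grip. The mouth's lip runs from (211,76) to (297,75). I'll compute where the mouth sits in the tool frame.

```bash
python3 - <<'E'
from hm import *
from shot import Ro
c=dict(np.load("w2.npz"));p=np.array([.4459,-.1954,.0121]);R=Ro.from_euler("xyz",[180,0,13.16],degrees=True).as_matrix()
for n,u,v,z in(("lipL",211,76,.022),("lipR",297,75,.022),("lip mid",254,75,.028),("hole L",240,148,.024),("hole R",270,148,.024),("steelrearL",221,203,.024),("steelrearR",292,203,.024),("gripL",227,212,.024),("gripR",288,212,.024)):
    w=ray(c,u,v,z);print(n,np.round(w*1000,1),np.round(R.T@(w-p)*1000,1))
print(np.round(depthpt(c,254,80),4),np.round(depthpt(c,254,190),4))
E
```

```text
lipL [ 529.2 -153.7   22. ] [ 90.6 -21.7  -9.9]
lipR [ 538.5 -191.6   22. ] [91.  17.4 -9.9]
lip mid [ 533.6 -172.8   28. ] [ 90.5  -2.  -15.9]
hole L [ 500.5 -173.5   24. ] [ 58.2  -8.9 -11.9]
hole R [ 503.8 -187.4   24. ] [ 58.2   5.4 -11.9]
steelrearL [ 471.4 -170.    24. ] [ 30.6 -18.9 -11.9]
steelrearR [ 479.5 -204.7   24. ] [ 30.6  16.7 -11.9]
gripL [ 467.4 -173.9   24. ] [ 25.8 -16.  -11.9]
gripR [ 474.4 -204.    24. ] [ 25.8  14.9 -11.9]
[ 0.5315 -0.1733  0.0294] [ 0.4817 -0.1847  0.0237]
```

Call:
step_arm(fingers=[-1,-1,-1,-1,-1,-1,-1,-1,-1,-1], linear=[[0,0,-1.2],[0,0,-1.3],[2.18,-3.25,0],[2.18,-3.25,0],[2.18,-3.25,0],[2.18,-3.25,0],[0,0,0],[0,0,0],[0,0,0],[0,0,0]], twist=[[0,0,0],[0,0,0],[0,0,0],[0,0,0],[0,0,0],[0,0,0],[0,0,0.088],[0,0,0.088],[0,0,0],[0,0,0]])

```text
time: 4.08
position: [0.5016, -0.0497, 0.0375]
ee_rot: [180.0, -0.0, 3.1]
force: [0.0, 0.9, -3.7]
gripper_width: 0.0337
```

```bash
python3 -c "
from shot import *
shot('w3')"
```

```text
4.08 [ 0.5016 -0.0497  0.0375] [ 1.7999e+02 -3.0000e-02  3.1200e+00] [ 0.    0.88 -3.67] 0.03373794881958952
```

View pics/w3.png

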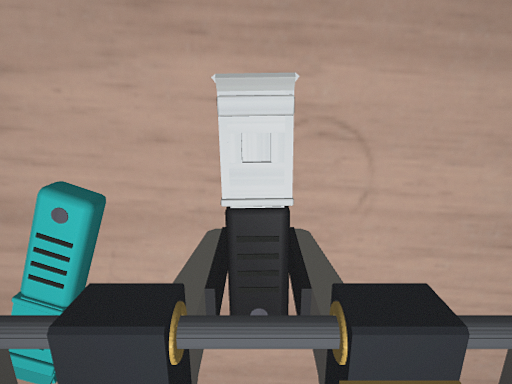

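The handle hangs level in the gripper, lip from (213,77) to (299,76). The stub isn't in view yet, and a turquoise look-alike lies at the left, at (60,250).

```bash
python3 - <<'E'
from hm import *
c=dict(np.load("w3.npz"));
for n,u,v,z in(("topview",256,2,.02),("turq",105,200,.024),("turq2",92,290,.024),("lip",256,76,.053)):
    print(n,np.round(ray(c,u,v,z)*1000,1))
c=robot.read_camera("top");cv2.imwrite("pics/t3.png",cv2.resize(c["pixels"][90:240,130:310],None,fx=4,fy=4,interpolation=cv2.INTER_CUBIC));np.savez("t3.npz",**c)
E
```

```text
topview [629.  -41.6  20. ]
turq [520.9  41.3  24. ]
turq2 [459.9  54.5  24. ]
lip [591.5 -43.7  53. ]
```

View pics/t3.png

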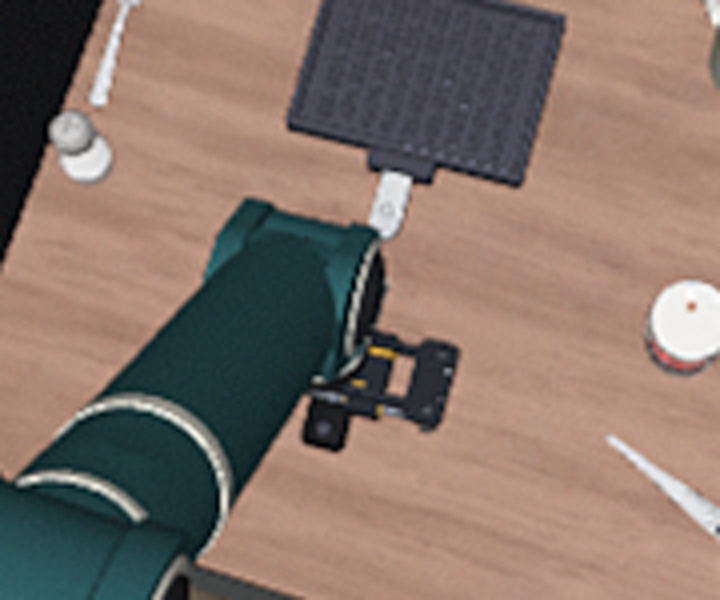

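Call:
step_arm(fingers=[-1,-1,-1,-1], linear=[[0,0,-4],[0,0,-4],[0,0,0],[0,0,0]], twist=[[0,0,0],[0,0,0],[0,0,0],[0,0,0]])

```text
time: 4.68
position: [0.5007, -0.0498, 0.1164]
ee_rot: [-180.0, 0.1, 3.0]
force: [-0.4, 0.2, -2.7]
gripper_width: 0.0342
```

```bash
python3 -c "
from shot import *
shot('w4')"
```

```text
4.68 [ 0.5007 -0.0498  0.1164] [-1.80e+02  7.00e-02  3.05e+00] [-0.38  0.15 -2.67] 0.03419567053491221
```

View pics/w4.png

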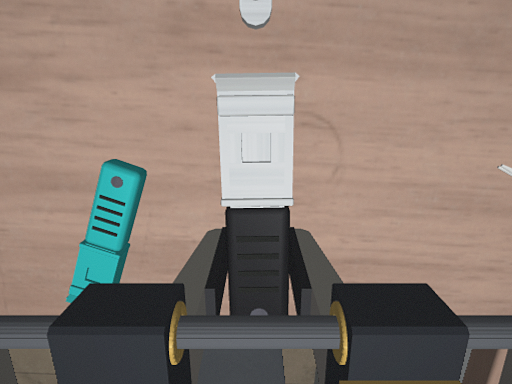

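The stub's nose shows at (256,0–27). A little higher will show all of it.

Call:
step_arm(fingers=[-1,-1,-1,-1], linear=[[0,0,-5],[0,0,-5],[0,0,0],[0,0,0]], twist=[[0,0,0],[0,0,0],[0,0,0],[0,0,0]])

```text
time: 5.22
position: [0.5002, -0.0496, 0.2152]
ee_rot: [-180.0, 0.2, 3.1]
force: [0.3, -0.6, -3.1]
gripper_width: 0.034
```

```bash
python3 -c "
from shot import *
shot('w5')"
```

```text
5.22 [ 0.5002 -0.0496  0.2152] [-179.98    0.2     3.05] [ 0.33 -0.64 -3.12] 0.034025842305924515
```

View pics/w5.png

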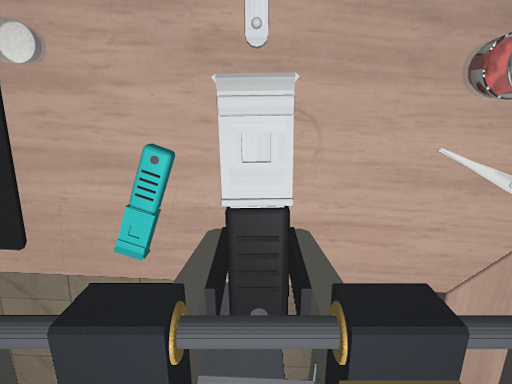

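The stub now shows from its tip at (257,46) to the top of the picture, with the button at (256,22).

```bash
python3 - <<'E'
from hm import *
for nm,zt in(("w5",.2152),("w4",.1164)):
    c=dict(np.load(nm+".npz"));im=c["pixels"];V=im.max(2).astype(int);mx=V-im.min(2)
    m=comp((mx<25)&(V>130),(256,5));ys,xs=np.where(m);print(nm,m.sum(),xs.min(),xs.max(),ys.max())
    for v in range(0,ys.max()+1,4):
        x=xs[ys==v];a=ray(c,x.min()-.5,v,.0195)*1000;b=ray(c,x.max()+.5,v,.0195)*1000;print(v,np.round((a+b)[:2]/2,1),round(np.linalg.norm(a-b),1))
    x=xs[ys==ys.max()].mean();print("tip top edge",np.round(ray(c,x,ys.max()+.5,.0195)*1000,1),"bottom",np.round(ray(c,x,ys.max()+.5,.0055)*1000,1))
    dz=zt-.0121
    # handle in same picture
    M=(mx<30)&(V>130);h=comp(M,(256,175))
    ys,xs=np.where(h)
    for v in(78,85,100,120,170,190,202):
        x=xs[ys==v];a=ray(c,x.min()-.5,v,.024+dz)*1000;b=ray(c,x.max()+.5,v,.024+dz)*1000;print("h",v,x.min(),x.max(),np.round((a+b)[:2]/2,1),round(np.linalg.norm(a-b),1))
    print("lip",np.round(ray(c,256,74.5,.028+dz)*1000,1))
c=dict(np.load("w5.npz"));
print("button",ray(c,256.3,22.3,.0255))
E
```

```text
w5 1043 245 268 46
0 [676.5 -38.7] 24.1
4 [673.  -38.9] 24.1
8 [669.4 -39. ] 24.2
12 [665.8 -39.2] 24.3
16 [662.2 -39.4] 24.4
20 [658.6 -39.6] 24.5
24 [654.9 -39.8] 24.5
28 [651.2 -40. ] 24.6
32 [647.5 -39.7] 23.7
36 [643.8 -39.8] 23.7
40 [640. -40.] 21.8
44 [636.3 -40.2] 13.5
tip top edge [633.9 -40.3  19.5] bottom [636.  -40.2   5.5]
h 78 212 297 [589.5 -43. ] 38.6
h 85 216 294 [586.6 -43.4] 35.6
h 100 217 294 [580.1 -43.9] 35.6
h 120 218 293 [571.2 -44.4] 35.3
h 170 220 292 [547.5 -45.8] 35.5
h 190 221 292 [537.5 -46.6] 35.7
h 202 220 293 [531.2 -46.9] 37.1
lip [590.7 -43.7 231.1]
w4 703 239 271 25
0 [650.6 -39.5] 24.0
4 [648.  -39.6] 24.0
8 [645.4 -39.8] 24.1
12 [642.8 -39.9] 22.7
16 [640.2 -40. ] 21.3
20 [637.6 -40.2] 15.5
24 [634.9 -40.3] 6.7
tip top edge [633.9 -40.7  19.5] bottom [636.9 -40.5   5.5]
h 78 211 297 [590. -43.] 39.1
h 85 216 294 [587.1 -43.6] 35.7
h 100 217 294 [580.6 -44.1] 35.7
h 120 218 293 [571.7 -44.6] 35.4
h 170 220 292 [548. -46.] 35.5
h 190 221 292 [537.9 -46.8] 35.7
h 202 221 293 [531.7 -47.3] 36.6
lip [591.2 -43.8 132.3]
button [ 0.65518956 -0.03959413  0.0255    ]
```

Stub axis: tip (0.634, -0.040), yaw ≈3.0°, width 24 mm as specified. The handle sits about 0.7° and 0.7 mm off that axis. I'll correct this, come down, and check again close in front of the stub.

Call:
step_arm(fingers=[-1,-1,-1,-1,-1,-1,-1], linear=[[0,-0.18,4],[0,0,5],[0,0,5],[1,0,4],[1.5,0,1.8],[0,0,0],[0,0,0]], twist=[[0,0,0.012],[0,0,0],[0,0,0],[0,0,0],[0,0,0],[0,0,0],[0,0,0]])

```text
time: 6.15
position: [0.5253, -0.0467, 0.0186]
ee_rot: [-180.0, 0.1, 2.4]
force: [-0.4, 0.0, -2.3]
gripper_width: 0.0339
```

```bash
python3 - <<'E'
from hm import *
c=shot('w6');zt=robot.read_state()["position"][2]
im=c["pixels"];V=im.max(2).astype(int);mx=V-im.min(2)
M=(mx<30)&(V>130)
dz=zt-.0121
for v in range(0,60,4):
    x=np.where(M[v,180:340])[0]+180
    if len(x)<5: continue
    a=ray(c,x.min()-.5,v,.0195)*1000;b=ray(c,x.max()+.5,v,.0195)*1000;print(v,x.min(),x.max(),np.round((a+b)[:2]/2,1),round(np.linalg.norm(a-b),1))
h=comp(M,(256,175));ys,xs=np.where(h)
for v in(85,100,120,170,190):
    x=xs[ys==v];a=ray(c,x.min()-.5,v,.024+dz)*1000;b=ray(c,x.max()+.5,v,.024+dz)*1000;print("h",v,x.min(),x.max(),np.round((a+b)[:2]/2,1),round(np.linalg.norm(a-b),1))
print("lip",np.round(ray(c,256,74.5,.028+dz)*1000,1))
E
```

```text
6.15 [ 0.5253 -0.0467  0.0186] [-1.7999e+02  1.1000e-01  2.3700e+00] [-0.43  0.02 -2.26] 0.033913415777688194
0 228 281 [648.5 -39.8] 24.4
4 228 280 [646.9 -39.6] 24.0
8 229 280 [645.3 -39.9] 23.6
12 230 279 [643.7 -40. ] 22.8
16 231 278 [642.1 -40. ] 22.0
20 232 277 [640.4 -40.1] 21.1
24 233 273 [638.8 -39.5] 18.9
28 240 274 [637.2 -41.4] 16.2
32 239 262 [635.4 -38.4] 11.1
h 85 216 294 [611.7 -41.5] 35.5
h 100 217 294 [605.3 -42. ] 35.5
h 120 218 293 [596.4 -42.4] 35.2
h 170 220 292 [572.8 -43.5] 35.4
h 190 221 292 [562.7 -44.1] 35.6
lip [615.8 -41.8  35.1]
```

View pics/w6.png

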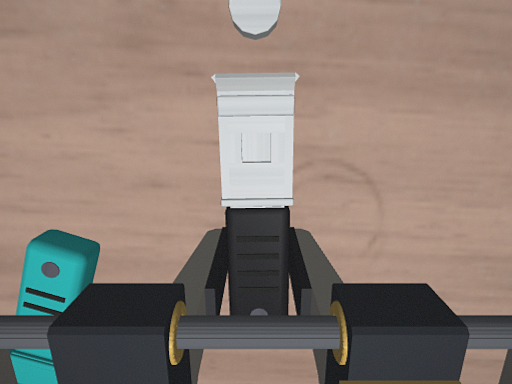

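The handle axis (extrapolated y = -41.4 mm at x = 616) now matches the stub axis (-41.3), and the gap is 18 mm. I'll lower the handle to the worktop and start it about 11 mm onto the stub.

Call:
step_arm(fingers=[-1,-1,-1,-1,-1,-1,-1,-1,-1], linear=[[0,0,0.4],[0,0,0.2],[0,0,0],[0.8,0,0],[0.6,0,0],[0.5,0,0],[0.5,0,0],[0.5,0,0],[0,0,0]], twist=[[0,0,0],[0,0,0],[0,0,0],[0,0,0],[0,0,0],[0,0,0],[0,0,0],[0,0,0],[0,0,0]])

```text
time: 7.32
position: [0.5557, -0.0455, 0.013]
ee_rot: [180.0, -0.0, 2.4]
force: [0.7, -0.0, -2.7]
gripper_width: 0.034
```

```bash
python3 -c "
from shot import *
c=shot('w7')
for v in (72,75,78): print(np.round(ray(c,256,v,.028)*1000,1))
c=robot.read_camera('side');cv2.imwrite('pics/s7.png',cv2.resize(c['pixels'][150:260,120:340],None,fx=3.5,fy=3.5,interpolation=cv2.INTER_CUBIC))"
```

```text
7.32 [ 0.5557 -0.0455  0.013 ] [ 1.80e+02 -2.00e-02  2.36e+00] [ 0.7  -0.02 -2.72] 0.03398278720490179
[647.4 -40.6  28. ]
[646.2 -40.7  28. ]
[644.9 -40.7  28. ]
```

View pics/w7.png

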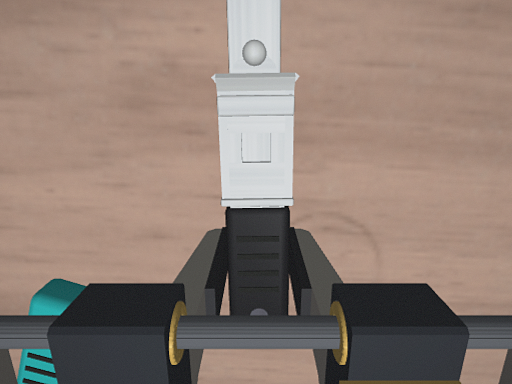

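View pics/s7.png

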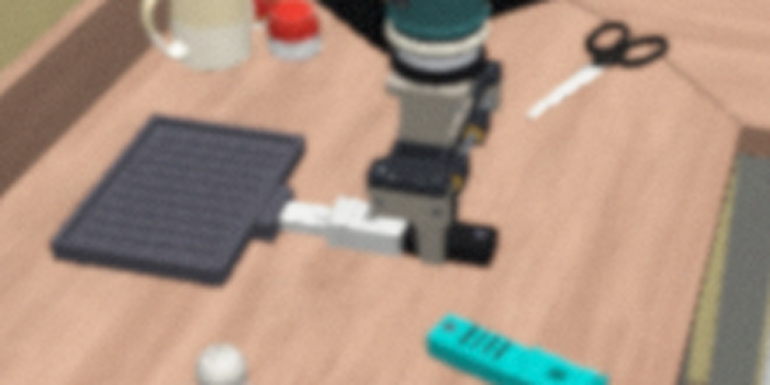

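The mouth is at x ≈ 646, about 12 mm past the tip and in line with the stub. The button is still up and clear at (254,52). I'll let go and move up and behind the rear end.

Call:
step_arm(fingers=[0.4,0.4,0.4,0.4,0.4,0.4,0.4,0.4,0.4], linear=[[0,0,0],[0,0,0],[0,0,0],[0,0,-1.5],[0,0,-3],[0,0,-5],[0,0,-5],[0,0,0],[0,0,0]], twist=[[0,0,0],[0,0,0],[0,0,0],[0,0,0],[0,0,0],[0,0,0],[0,0,0],[0,0,0],[0,0,0]])

```text
time: 8.55
position: [0.555, -0.0456, 0.1584]
ee_rot: [180.0, -0.0, 2.4]
force: [0.3, 0.0, -0.3]
gripper_width: 0.0644
```

```bash
python3 -c "
from shot import *
c=shot('w8')"
```

```text
8.55 [ 0.555  -0.0456  0.1584] [ 1.7999e+02 -1.0000e-02  2.3600e+00] [ 0.27  0.01 -0.32] 0.0644378063870823
```

View pics/w8.png

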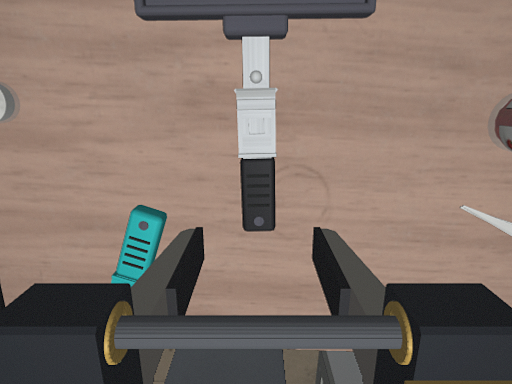

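The handle lies on the stub with its mouth at (256,88), just short of the button at (256,76). Its rear end is at (259,231) and it is free of the gripper.

```bash
python3 - <<'E'
from hm import *
c=dict(np.load("w8.npz"));handle(c,(258,200),(256,145))
for n,u,v,z in(("rear",259,230.5,.024),("rearbot",259,231,.0),("lip",256,88,.028),("button",256,76,.025),("shoulder",256,38,.0195)): print(n,np.round(ray(c,u,v,z)*1000,1))
E
```

```text
grip 2316 [546.5 -45.4] [74.8 32.5] 3.2 [[508.29998779296875, -31.200000762939453], [510.1000061035156, -63.70000076293945], [584.7000122070312, -59.5], [582.9000244140625, -27.100000381469727]]
steel 4167 [635.6 -40. ] [105.4  38.5] 2.4 [[582.2000122070312, -23.0], [583.7999877929688, -61.5], [689.0999755859375, -57.099998474121094], [687.5, -18.600000381469727]]
yaw 3.4523975555570265
rear [508.8 -48.4  24. ]
rearbot [498.1 -49.    0. ]
lip [645.9 -40.1  28. ]
button [656.1 -39.7  25. ]
shoulder [687.5 -38.4  19.5]
```

Call:
step_arm(fingers=[-1,-1,-1,-1,-1,-1,-1,-1,-1], linear=[[-3.6,0,0],[-3.7,0.07,0],[0,0,0],[0,0,0],[0,0,5],[0,0,5],[0,0,3],[0,0,1.6],[0,0,0]], twist=[[0,0,0],[0,0,-0.012],[0,0,0],[0,0,0],[0,0,0],[0,0,0],[0,0,0],[0,0,0],[0,0,0]])

```text
time: 9.72
position: [0.4824, -0.0491, 0.0111]
ee_rot: [-180.0, 0.1, 3.1]
force: [-0.1, -0.6, -0.2]
gripper_width: 0.0002
```

```bash
python3 -c "
from shot import *
c=shot('w9')
c=robot.read_camera('side');cv2.imwrite('pics/s9.png',cv2.resize(c['pixels'][150:260,120:340],None,fx=3.5,fy=3.5,interpolation=cv2.INTER_CUBIC))"
```

```text
9.72 [ 0.4824 -0.0491  0.0111] [-1.7998e+02  1.0000e-01  3.0600e+00] [-0.07 -0.64 -0.22] 0.0002486436812366308
```

View pics/w9.png

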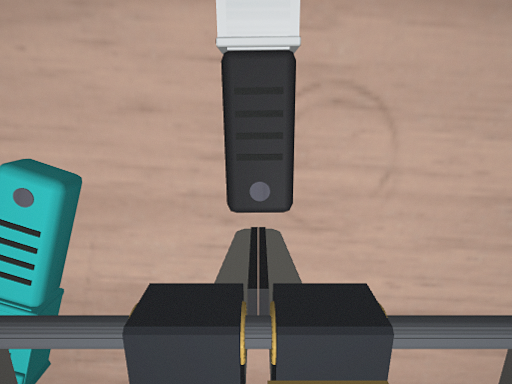

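View pics/s9.png

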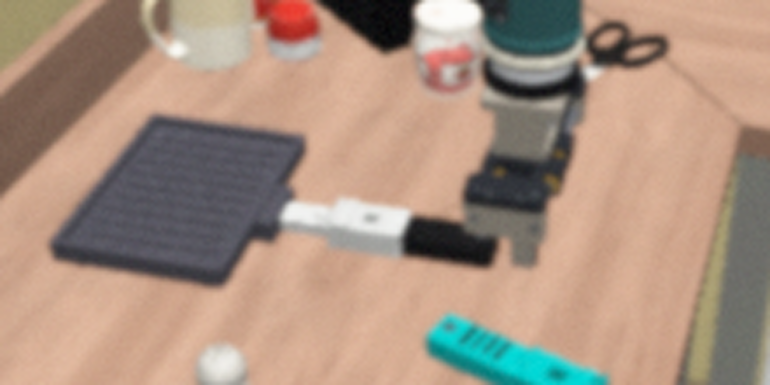

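The closed fingers stand centred behind the rear end at (258,212). Now I push.

Call:
step_arm(fingers=[-1,-1,-1,-1,-1,-1,-1], linear=[[0.8,0,0],[0.6,0,0],[0.6,0,0],[0.6,0,0],[0.6,0,0],[0.6,0,0],[0,0,0]], twist=[[0,0,0],[0,0,0],[0,0,0],[0,0,0],[0,0,0],[0,0,0],[0,0,0]])

```text
time: 10.7
position: [0.5217, -0.0471, 0.0122]
ee_rot: [-180.0, -0.1, 3.1]
force: [0.1, -0.1, 0.6]
gripper_width: 0.0007
```

```bash
python3 -c "
from shot import *
c=shot('w10')
c=robot.read_camera('side');cv2.imwrite('pics/s10.png',cv2.resize(c['pixels'][150:260,120:340],None,fx=3.5,fy=3.5,interpolation=cv2.INTER_CUBIC))"
```

```text
10.7 [ 0.5217 -0.0471  0.0122] [-1.80e+02 -1.20e-01  3.06e+00] [ 0.14 -0.1   0.58] 0.0006952712391555705
```

View pics/s10.png

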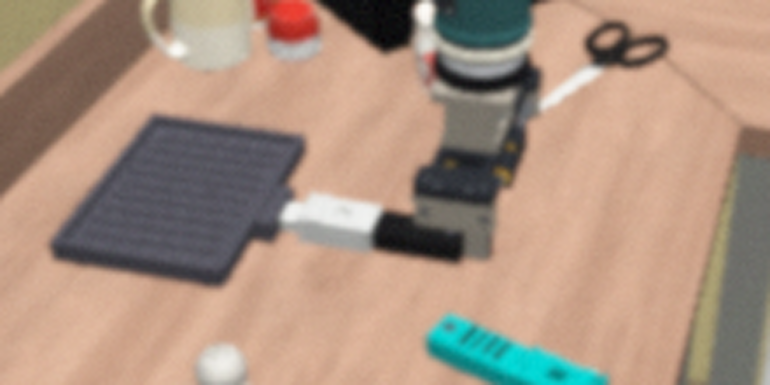

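View pics/w10.png

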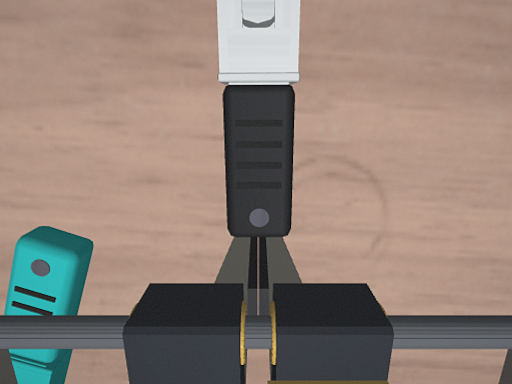

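The lip has passed the button and the stub's nose shows in the hole. About 15–18 mm is left.

Call:
step_arm(fingers=[-1,-1,-1,-1,-1], linear=[[0.5,0,0],[0.5,0,0],[0.3,0,0],[0.2,0,0],[0,0,0]], twist=[[0,0,0],[0,0,0],[0,0,0],[0,0,0],[0,0,0]])

```text
time: 11.42
position: [0.5358, -0.0465, 0.0121]
ee_rot: [180.0, -0.0, 3.1]
force: [-0.4, 0.3, -0.9]
gripper_width: 0.0002
```

Call:
step_arm(fingers=[-1,-1], linear=[[0.2,0,0],[0,0,0]], twist=[[0,0,0],[0,0,0]])

```text
time: 11.68
position: [0.5376, -0.0463, 0.0121]
ee_rot: [180.0, -0.0, 3.1]
force: [0.3, 0.7, 0.8]
gripper_width: 0.0007
```

```bash
python3 -c "
from shot import *
c=shot('w11')
c=robot.read_camera('side');cv2.imwrite('pics/s11.png',cv2.resize(c['pixels'][150:260,120:340],None,fx=3.5,fy=3.5,interpolation=cv2.INTER_CUBIC))"
```

```text
11.68 [ 0.5376 -0.0463  0.0121] [ 1.80e+02 -2.00e-02  3.05e+00] [0.32 0.74 0.83] 0.0007343561956195635
```

View pics/w11.png

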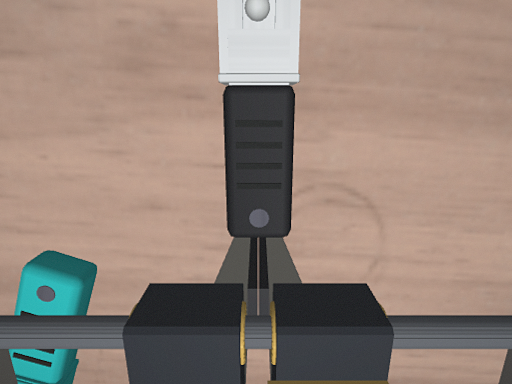

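View pics/s11.png

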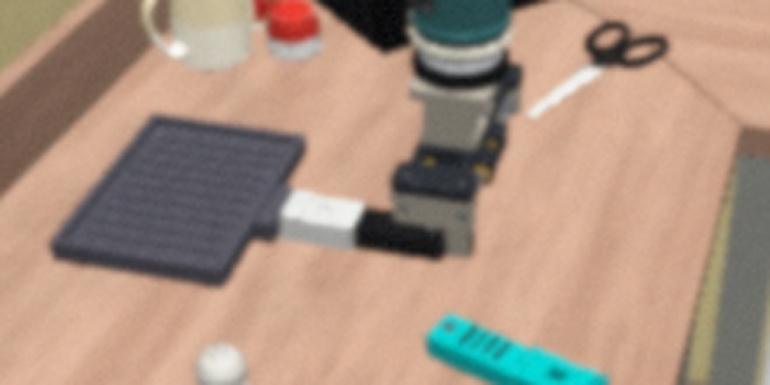

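The button has popped up at (257,8) in the hole. No stop force yet, so I'll push on gently until the mouth meets the shoulder.

Call:
step_arm(fingers=[-1,-1], linear=[[0.15,0,0],[0,0,0]], twist=[[0,0,0],[0,0,0]])

```text
time: 12.02
position: [0.5383, -0.0463, 0.012]
ee_rot: [180.0, 0.1, 3.0]
force: [-1.5, -0.2, 1.7]
gripper_width: 0.0003
```

Call:
step_arm(fingers=[-1,-1], linear=[[0.15,0,0],[0,0,0]], twist=[[0,0,0],[0,0,0]])

```text
time: 12.28
position: [0.5397, -0.0462, 0.0119]
ee_rot: [180.0, 0.1, 3.1]
force: [-3.5, -0.8, 2.1]
gripper_width: 0.0003
```

Call:
step_arm(fingers=[-1,-1], linear=[[0.15,0,0],[0,0,0]], twist=[[0,0,0],[0,0,0]])

```text
time: 12.52
position: [0.5398, -0.0463, 0.0117]
ee_rot: [180.0, 0.3, 3.0]
force: [-6.7, 1.1, 5.1]
gripper_width: 0.0007
```

Call:
step_arm(fingers=[-1,-1], linear=[[0.15,0,0],[0,0,0]], twist=[[0,0,0],[0,0,0]])

```text
time: 12.78
position: [0.5399, -0.0463, 0.0116]
ee_rot: [180.0, 0.4, 3.0]
force: [-9.5, -0.9, 7.7]
gripper_width: 0.0008
```

The TCP stalls at 0.540 while the force climbs to 9.5 N, so the mouth is at the shoulder. I'll back off, lift and look.

Call:
step_arm(fingers=[-1,-1,-1,-1,-1,-1,-1], linear=[[-1,0,0],[-2,0,0],[0,0,-4],[0,0,-5],[0,0,-5],[0,0,0],[0,0,0]], twist=[[0,0,0],[0,0,0],[0,0,0],[0,0,0],[0,0,0],[0,0,0],[0,0,0]])

```text
time: 13.65
position: [0.5134, -0.0477, 0.1519]
ee_rot: [180.0, -0.1, 3.0]
force: [-0.2, -0.4, -0.2]
gripper_width: 0.0005
```

```bash
python3 - <<'E'
from hm import *
c=shot('w12')
cv2.imwrite("pics/z12.png",cv2.resize(c["pixels"][0:220,180:340],None,fx=2.7,fy=2.7,interpolation=cv2.INTER_CUBIC))
t=robot.read_camera("top");cv2.imwrite("pics/t12.png",cv2.resize(t["pixels"][90:240,130:310],None,fx=4,fy=4,interpolation=cv2.INTER_CUBIC))
E
```

```text
13.65 [ 0.5134 -0.0477  0.1519] [ 1.7999e+02 -6.0000e-02  3.0400e+00] [-0.24 -0.4  -0.24] 0.0005270021288108869
```

View pics/z12.png

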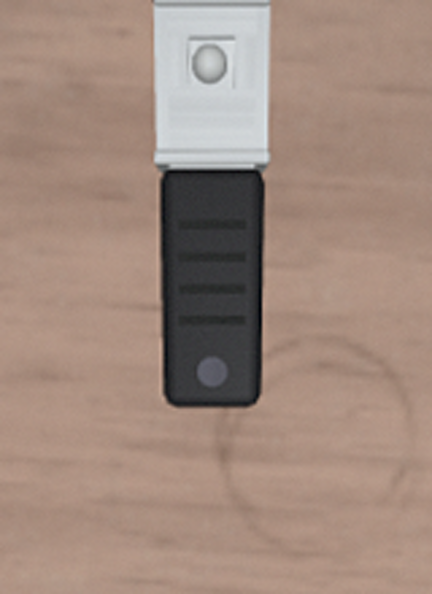

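View pics/t12.png

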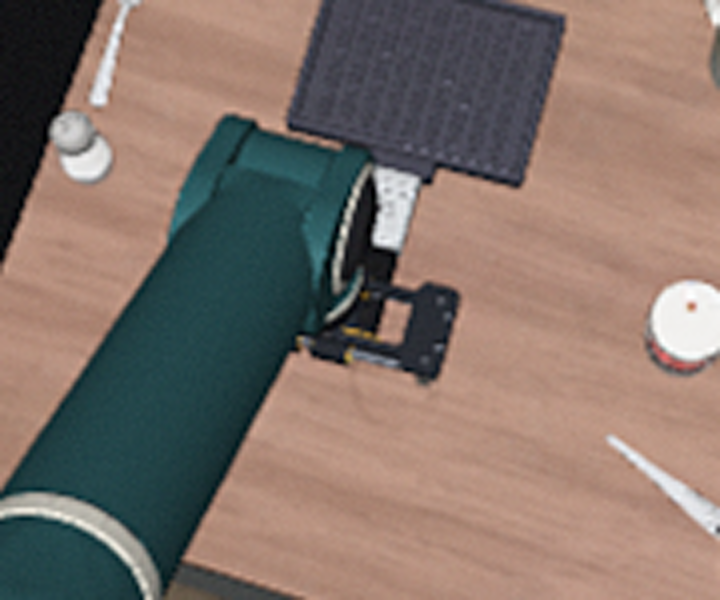

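The button stands up through the hole, the steel reaches the boss, and the shaker and jar look the same as before. The tool is clear, so I'll hand in.

```bash
python3 - <<'E'
from hm import *
c=dict(np.load("w12.npz"))
for n,u,v in(("grip rear",258.5,150),("grip front",258.5,64)): print(n,np.round(ray(c,u,v,.024)*1000,1))
print(robot.finish_job(),robot.read_state()["time"])
E
```

```text
grip rear [550.2 -46.1  24. ]
grip front [623.9 -42.2  24. ]
the job is handed in; nothing more can be done
the job is handed in; nothing more can be done
```

The handle is back on the griddle, fully home with the button up through its hole, and the job was handed in at about 14 s of the 48 s limit. `finish_job` gives no verdict, so this rests on my own checks.

- **Starting it:** I gripped the handle by its black grip, lined it up with the stub and set it about 12 mm past the tip, short of the button. Then I let go and moved clear.
- **Pushing it home:** I pushed only on the rear end with closed fingers. The button popped up, and I pushed on until the arm stalled at 9.5 N against the shoulder.
- **Last checks:** The final pictures show the button standing in the hole and the mouth against the boss. The rear end is at x ≈ 0.550 m, about where home should put it, and the handle lies about 3° in yaw, matching the stub. The salt shaker and jam jar look unmoved in the top view, and the tool was clear when I handed in.
- **Small disagreement:** The wrist camera put the handle about 1° and 1–2 mm off the tool axis, though the jaws held it square. I trusted the camera's view of the handle against the stub, and the handle went on without catching.

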